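Hold the shaker's belt tensioner back for a new belt

ROBOT

A 6-joint arm with a two-finger parallel gripper is mounted at the origin on the work surface. World frame = base frame: x ahead of the robot, y to its left, z up, the work surface at z = 0. Lengths are in m, angles in rad, forces in N, time in s.
With the tool pointing down it reaches from about 0.35 to 0.975 m from the base axis. Payload 4.9 kg.
Tool frame: the origin (TCP) lies midway between the tips of the shut fingers; the grasp point (between the pads) lies 19 mm behind it; z points along the fingers, x is the direction in which the jaws open and shut, and the axes are right-handed (so a half turn about z gives the same grasp; the last joint's range is limited). The gripper opens to 85 mm and grips with 20 to 120 N. Pads are 22 mm wide; open, the fingers measure 114 mm over their backs; the gripper's body (76 mm by 85 mm) begins 54 mm behind the grasp point. The pads swing forward as they close: fully open they stand 13 mm farther back than shut.
Start: joints at [-1.46, 0.053, 1.613, -0, 1.476, -0.119], TCP at [0.142, -0.609, 0.231] pointing down, gripper open.
Joint ranges: [-3.01, 3.01], [-1.01, 2.22], [0.06, 2.58], [-1.02, 4.17], [0.09, 2.62], [-3.14, 3.14]. Speed limits (rad/s): [2.57, 2.57, 3.14, 3.14, 3.14, 3.14].

INTERFACE

Orientations are given as a rotation vector (axis times angle).
In Python, from bench import robot, status, vision, job_done gives the robot as it stands. Calls block until the motion is done:
- robot.goto(position, orientation): joint-space move of the TCP to a pose.
- robot.move_linear(position, rotation=None, vel=0.15): straight line of the TCP; rotation=None keeps the orientation; vel is the mean speed in m/s.
- robot.move_j(angles): joint-space move.
- robot.move_gripper(opening, grip_force=None): finger opening in m; grip_force is the grip in N (None keeps the last); returns when the fingers have stopped.
- robot.wait(seconds).
- robot.solve_ik(position, orientation): joint angles nearest the present ones, or None.
- status.observe(): the state.
- vision.camera(name): name is "scene" or "side" or "wrist"; returns the picture (420x560x3 uint8, blue, green, red); there is no depth.
- vision.calibration(name): a dict with "intrinsics" (3x3 intrinsics, pixels), "R" (3x3) and "t" (3): a world point X has camera coordinates R X + t; the wrist camera has in their place "tool_from_camera" (4x4, takes a point from camera to tool coordinates, whose origin is the TCP and whose axes are the tool frame's). Camera axes: x right, y down, z forward; pixel columns grow to the right and rows downward; lengths in m; the calibration is good to about 2 mm. The wrist camera is an equidistant fisheye: a pixel r from the principal point sees the ray r / f radians off the axis. A picture is of the moment at which its call begins: read the wrist's pose just before it. calibration takes no time and is no camera call.
A pose or a line that the arm cannot do raises robot.MotionError and nothing moves.
- job_done(): hands the job in, once; it reports no verdict.
Trained networks look in the newest picture that a camera, given by its name, has taken for a name from the list of things; names that differ only in an ending like _2 or _b are one class to them, and where a whole thing is asked for, a point or a joint stands for the part that bears it (a point fixed in the world has none). Each returns a list of dicts, best first, with "confidence" (0 to 1); they miss things now and then, are a little off and sometimes report something else, mostly with a low value. They report only what shows in the picture. A call takes as long as a camera call.
- vision.search_frame(target, camera): "point" ([column, row] in pixels, amid what is visible of it).
- vision.pinpoint(target, camera): "point" ([column, row] in pixels: a listed point, or the origin of a listed thing).
The state is a dict: "time": time; "qpos": joint angles; "joint_velocities": joint speeds; "joint_torque": joint torques, N m; "tcp_pos": TCP position; "tcp_rot": TCP orientation; "ft_force": force on the tool from outside, world axes, zero at the start; "ft_torque": the same for the moment, N m; "finger_gap": finger opening in m.
Only numpy, scipy, OpenCV 4.12 (cv2) and the standard library are available. Lean on these libraries where they do the work, as an engineer would, in place of code of your own. Each camera call takes 0.05 s, during which the arm holds its last target.

TASK

The flask shaker is waiting for a new drive belt; the nuts of its drive cover are already off and in the dish. Lift the cover plate off its studs and lay it flat on the bench, handle up and not touching anything else, setting it down rather than dropping it; then swing the spring-loaded belt tensioner arm in the drive housing all the way back against its spring to its stop and hold it there with the gripper fingers, so that a colleague can slip the belt on: finish while still holding it. Leave the two culture flasks, the dish of nuts and the screwdriver where they are.

Things in the scene. Friction and masses are not known exactly. Their poses are not given: they have to be found in the camera images.
- shaker: Grey flask shaker, fixed on the bench; its yaw varies. Origin: on the bench under the centre of its square drive housing; z up, y towards its platform, x across. Drive housing: 240 x 240 mm (x, y +-120), walls 5 mm, rim 140 mm above the bench, deck inside at 70 mm. In its corners, at x, y = +-104 mm, 22 mm square posts up to the rim, each with an upright 6 mm stud 13 mm above it.
- platform (a point): Middle of the shaker's platform, on its top face, 114 mm above the bench. Base and platform are 270 mm wide (shaker's x) and reach from the housing, y = +120, to +470 mm; four empty wire flask clamps on it reach 170 mm above the bench.
- crank_wheel (a point): Centre of the top face of the grooved crank wheel on the deck, radius 50 mm, 94 mm above the bench, at (-40, +46) mm in the shaker's frame. A crank pin and a rod that runs from it towards +y stand up to 114 mm.
- motor_pulley (a point): Centre of the top face of the small motor pulley, radius 16 mm, 94 mm above the bench (its shaft reaches 98), at (+80, +58) mm in the shaker's frame.
- cover: Loose aluminium cover plate 240 x 240 x 4 mm, about 0.5 kg, that lies on the rim of the drive housing with its four 11 mm corner holes over the studs. Origin: centre of its underside; z up through the handle; the black bow handle runs along its y axis.
- cover_handle (a point): Middle of the cover's bow handle: a round bar 12 mm thick along the cover's y axis, 110 mm between its two legs, axis 34 mm above the underside of the plate (24 mm of free height beneath the bar).
- idler_arm (a joint): Belt tensioner arm in the housing's -y half, a flat steel bar that swings level about its pivot. Rad: 0 = at rest, 0.60 = its stop, spring wound; grows clockwise seen from above (tab moves to the shaker's -y, away from wheel and pulley). It points from the pivot at +0.576 rad from the shaker's +x at 0, at -0.024 at 0.60. Spring: 5 N at the tab at rest, 11 N at the stop; let go, the arm flies back.
- pivot (a point): On the upright pivot axis of the tensioner arm, 114 mm above the bench, at (-62, -62) mm in the shaker's frame. The pivot stud with its nut and coil spring reaches 110 mm. The bar's top is 80 mm above the bench; a white idler pulley (radius 16 mm, spins freely, top 97 mm, bolt 99 mm above the bench) sits on it 84 mm from the pivot.
- tab (a point): Middle of the upright tab near the end of the tensioner arm, 120 mm from the pivot, 114 mm above the bench; moves with the arm. Black sleeve 24 mm long along the arm, 10 mm thick across it, from 96 to 132 mm above the bench, so its top is 8 mm below the rim. On each side of it, across the arm, at least 45 mm is free down to 100 mm above the bench, all the way to the stop.
- flask_a: Bystander: conical glass culture flask with foil cap, 82 mm across, 128 mm high; origin under its centre.
- flask_b: Bystander: a second culture flask like the first.
- nut_dish: Bystander: round steel dish 92 mm across, 18 mm high, holding four brass thumb nuts; origin under its centre.
- screwdriver: Bystander: screwdriver with black handle, 190 mm long, up to 26 mm thick, lying on the bench along its x axis, handle towards -x; origin under its middle.

How it is judged:
On the way, in this order (a step that is already met when the one before it is completed fails the run):
1. the cover plate has been lifted off its seat on the housing (z of cover in the frame of shaker above 0.152 m), for 0.05 s.
2. the cover plate lies flat on the bench, handle up, touching nothing else, let go and at rest (height (world z) of cover below 0.006 m and angle between cover's own z axis and vertical below 0.06 rad and linear speed of cover below 0.03 m/s and contact force between cover and the fingers below 0.1 N and contact force between cover and shaker below 0.1 N), for 0.2 s.
3. the tensioner arm is held at its stop by the fingers (value of joint idler_arm above 0.57 rad and contact force between the fingers and idler_arm above 3 N), for 0.3 s.
At the end, for the whole second after the job is handed in: The tensioner arm is held by the gripper fingers (contact over 3 N) within 0.03 rad of its stop, and goes on being held through the last second; the cover plate lies flat on the bench (within 6 mm and 0.06 rad), handle up, at rest, touching neither the robot, the shaker nor a bystander (all of step 3 and height (world z) of cover below 0.006 m and angle between cover's own z axis and vertical below 0.06 rad and linear speed of cover below 0.03 m/s and contact force between cover and the arm below 0.1 N and contact force between cover and shaker below 0.1 N and contact force between cover and flask_a below 0.1 N and contact force between cover and flask_b below 0.1 N and contact force between cover and nut_dish below 0.1 N and contact force between cover and screwdriver below 0.1 N); the arm keeps its last pose, push and grip.
It fails at once if the cover plate is dropped (over 0.7 m/s with no finger on it) (linear speed of cover above 0.7 m/s and contact force between cover and the fingers below 0.1 N).
It fails at once if a flask, the dish or the screwdriver is shifted by over 25 mm, or a flask tipped (distance of any of flask_a, flask_b, nut_dish, screwdriver from where it was at the start of the episode above 0.025 m or angle between any of flask_a, flask_b's own z axis and vertical above 0.5 rad).
It also fails if it takes over 58 s, if anything falls off the work surface, if the arm or the gripper's body presses on something with over 40 N, if the wrist force passes 120 N, or if a joint passes its speed limit or range.

## Working session

There is one attempt and no reset: what is moved stays moved. The work goes in short steps, each a Python script; the robot and the scene stay as the last script left them, time stands still between calls to the robot, and variables do not carry over. Pictures are saved under pics/ and viewed, and the job is handed in when it is done.

```bash
ls; mkdir -p pics
cat > h.py <<'E'
import numpy as np, cv2
from scipy.spatial.transform import Rotation as R
from bench import robot, status, vision, job_done
def snap(cam,name):
    im=vision.camera(cam); cv2.imwrite(f'pics/{name}.png',im); return im
E
python3 - <<'E'
from h import *
print(status.observe())
for c in ['scene','side','wrist']:
    snap(c,c+'0'); print(c,vision.calibration(c))
    for t in ['cover','cover_handle','shaker','platform','flask_a','nut_dish','screwdriver','pivot','tab']:
        print(t,[(np.round(d['point']).tolist(),round(d['confidence'],2)) for d in vision.pinpoint(t,c)])
print(status.observe()['time'])
E
```

```text
pics
{'time': 0.0, 'qpos': array([-1.45999613e+00,  5.33572409e-02,  1.61432185e+00, -5.91729831e-06,
        1.47601433e+00, -1.19025651e-01]), 'joint_velocities': array([-6.70687904e-04, -9.55880584e-04, -1.68695921e-03,  7.87848593e-04,
        8.78542769e-05, -4.90094231e-04]), 'joint_torque': array([ 7.23833764e-04, -3.93682694e+01, -3.70170772e+01, -5.08191386e-05,
        6.98800446e-03, -5.40031678e-06]), 'tcp_pos': array([ 0.14229197, -0.60793041,  0.23004616]), 'tcp_rot': array([-2.46033591e+00,  1.95115419e+00,  2.32921646e-03]), 'ft_force': array([ 0.32358493,  0.17461686, -1.19020017]), 'ft_torque': array([ 0.01848239, -0.01458519, -0.01967903]), 'finger_gap': 0.0855847922936979}
scene {'intrinsics': array([[432.74451546,   0.        , 289.93356292],
       [  0.        , 432.74451546, 200.58344172],
       [  0.        ,   0.        ,   1.        ]]), 'R': array([[-0.11837168,  0.99286738, -0.01423084],
       [ 0.83213546,  0.09136879, -0.54699389],
       [-0.54179214, -0.07659057, -0.83701563]]), 't': array([ 0.14034698, -0.33839797,  1.47021547])}
cover [([357.0, 22
[... 994 characters left out ...]

pivot []
tab []
wrist {'intrinsics': array([[325.1922621 ,   0.        , 281.43410922],
       [  0.        , 325.1922621 , 211.50299156],
       [  0.        ,   0.        ,   1.        ]]), 'tool_from_camera': array([[ 9.99998141e-01,  1.28340034e-03,  1.43895770e-03,
         2.08191101e-04],
       [-1.65657445e-03,  9.53755241e-01,  3.00579767e-01,
        -7.58208860e-02],
       [-9.86649271e-04, -3.00581592e-01,  9.53755594e-01,
        -1.42965723e-01],
       [ 0.00000000e+00,  0.00000000e+00,  0.00000000e+00,
         1.00000000e+00]])}
cover []
cover_handle []
shaker []
platform []
flask_a [([37.0, 20.0], 0.95)]
nut_dish [([134.0, 15.0], 0.85)]
screwdriver []
pivot []
tab []
1.5
```

View images.

View pics/scene0.png

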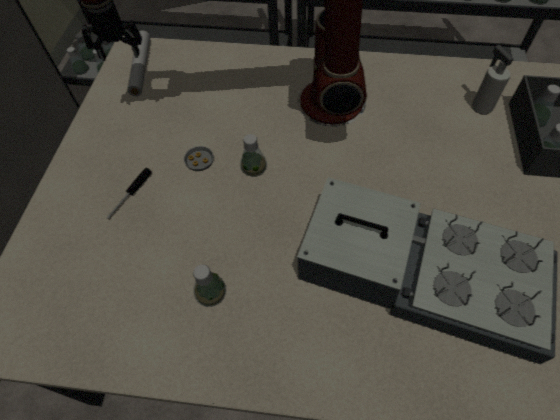

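View pics/side0.png

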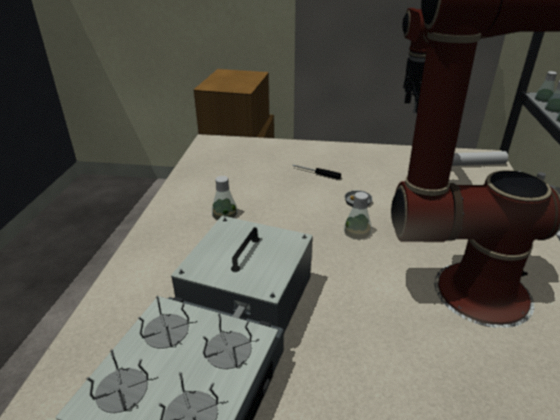

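View pics/wrist0.png

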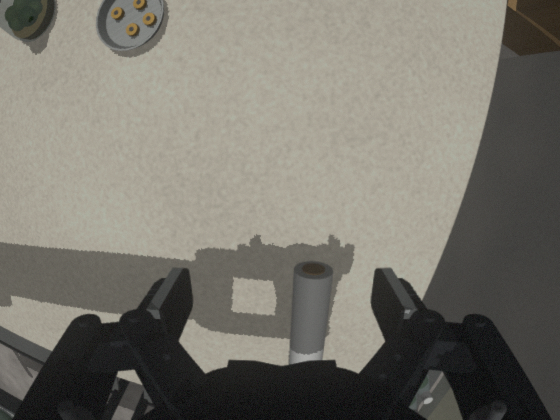

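```bash
cat >> h.py <<'E'
C={c:vision.calibration(c) for c in ['scene','side']}
def bp(c,p,z):
    k=C[c]; d=k['R'].T@np.linalg.solve(k['intrinsics'],[p[0],p[1],1]); o=-k['R'].T@k['t']
    return o+d*(z-o[2])/d[2]
def pr(c,X):
    k=C[c]; x=(k['R']@np.atleast_2d(X).T).T+k['t']; u=x@k['intrinsics'].T; return u[:,:2]/u[:,2:]
E
python3 - <<'E'
from h import *
for c,l in dict(scene=[('handle',(362,223),.174),('plat',(488,269),.114),('fa',(211,294),0.0),('fb',(252,168),0),('dish',(199,161),.0),('scr',(130,194),.01),('c1',(332,184),.144),('c2',(420,206),.144),('c4',(302,260),.144)],
 side=[('handle',(245,243),.174),('plat',(176,369),.114),('fa',(225,212),0),('fb',(358,233),0),('dish',(355,199),0),('scr',(317,172),.01)]).items():
    for n,p,z in l: print(c,n,bp(c,p,z).round(3))
for c,b in dict(scene=(280,170,440,310),side=(160,205,330,325)).items():
    im=cv2.imread(f'pics/{c}0.png')[b[1]:b[3],b[0]:b[2]]
    im=cv2.convertScaleAbs(im,alpha=1.6)
    cv2.imwrite(f'pics/{c}0z.png',cv2.resize(im,None,fx=4,fy=4,interpolation=cv2.INTER_CUBIC))
E
```

```text
scene handle [0.573 0.098 0.174]
scene plat [0.629 0.398 0.114]
scene fa [ 0.72  -0.258  0.   ]
scene fb [ 0.312 -0.221  0.   ]
scene dish [ 0.302 -0.388  0.   ]
scene scr [ 0.451 -0.556  0.01 ]
scene c1 [0.448 0.022 0.144]
scene c2 [0.491 0.242 0.144]
scene c4 [ 0.668 -0.032  0.144]
side handle [0.57  0.099 0.174]
side plat [0.638 0.394 0.114]
side fa [ 0.716 -0.273  0.   ]
side fb [ 0.301 -0.211  0.   ]
side dish [ 0.308 -0.402  0.   ]
side scr [ 0.443 -0.554  0.01 ]
```

View pics/scene0z.png

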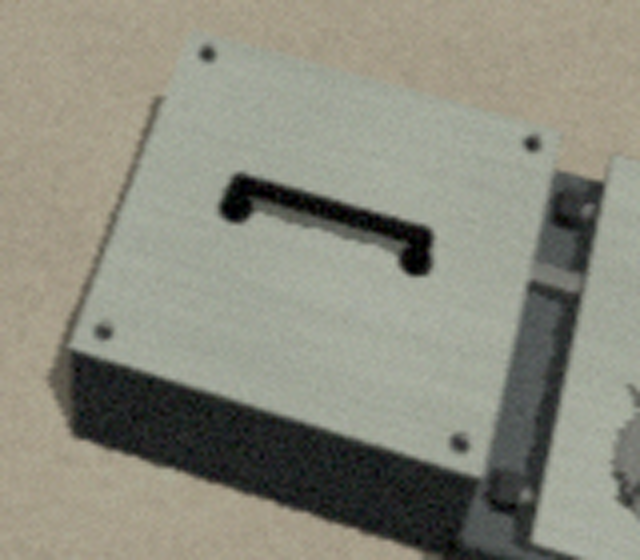

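View pics/side0z.png

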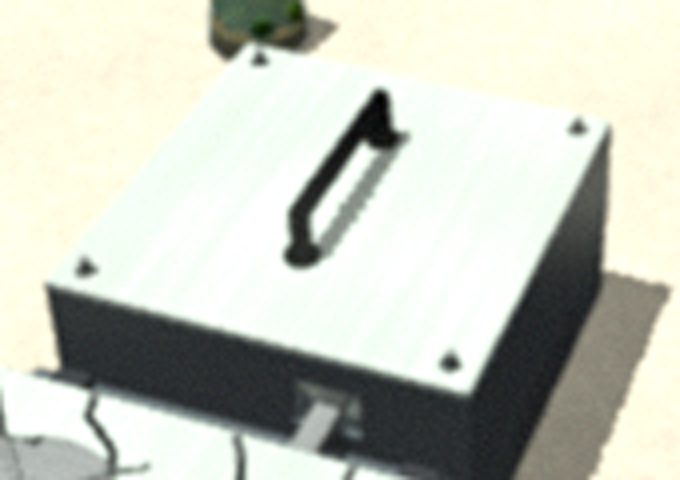

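```bash
cat > fit.py <<'E'
from h import *
from scipy.optimize import least_squares
S=[(-104,-104),(-104,104),(104,-104),(104,104)]
obs=dict(scene=np.array([(207,52),(532,143),(104,331),(460,442)])/4+[280,170],
 side=np.array([(578,127),(451,361),(260,60),(87,267)])/4+[160,205])
hand=dict(scene=np.array([(331,202)])/4+[280,170]-.4) 
def W(p,xyz):
    x,y,a=p; c,s=np.cos(a),np.sin(a); xyz=np.atleast_2d(xyz)
    return np.c_[x+c*xyz[:,0]-s*xyz[:,1], y+s*xyz[:,0]+c*xyz[:,1], xyz[:,2]]
L=np.array([(a/1e3,b/1e3,.149) for a,b in S])
if __name__=='__main__':
  for cs in (['scene'],['side'],['scene','side']):
    f=lambda p: np.concatenate([(pr(c,W(p,L))-obs[c]+.4).ravel() for c in cs])
    r=least_squares(f,[.57,.1,-.2]); print(cs,r.x.round(4),r.fun.round(1))
E
python3 fit.py
```

```text
['scene'] [ 0.572   0.0984 -0.2238] [-0.1  0.   0.2 -0.2 -0.3 -0.1  0.2  0.2]
['side'] [ 0.5685  0.1027 -0.2249] [ 0.2 -0.1  0.2  0.1 -0.  -0.4 -0.4  0.1]
['scene', 'side'] [ 0.5701  0.0998 -0.2243] [ 0.5 -0.5  0.7 -0.7  0.4 -0.8  0.8 -0.5 -0.4 -0.9 -0.3 -1.  -0.4 -1.1
 -0.7 -0.9]
```

```bash
cat >> h.py <<'E'
P=(0.5702,0.1002,-0.2243)
def down(yaw): # tool x at world yaw, z down
    x=np.array([np.cos(yaw),np.sin(yaw),0]); z=np.array([0,0,-1.]); 
    return R.from_matrix(np.c_[x,np.cross(z,x),z]).as_rotvec()
def sh(x,y,z,p=P):
    c,s=np.cos(p[2]),np.sin(p[2]); return np.array([p[0]+c*x-s*y,p[1]+s*x+c*y,z])
def wray(st,px,z):
    k=vision.calibration('wrist'); K=k['intrinsics']; T=k['tool_from_camera']
    d=(np.array(px)-K[:2,2])/K[0,0]; r=np.hypot(*d); v=np.array([*(d/r*np.sin(r)),np.cos(r)])
    Rt=R.from_rotvec(st['tcp_rot']).as_matrix(); o=st['tcp_pos']+Rt@T[:3,3]; v=Rt@T[:3,:3]@v
    return o+v*(z-o[2])/v[2]
def wproj(st,X):
    k=vision.calibration('wrist'); K=k['intrinsics']; T=k['tool_from_camera']
    Rt=R.from_rotvec(st['tcp_rot']).as_matrix(); t=Rt.T@(np.asarray(X)-st['tcp_pos']); c=T[:3,:3].T@(t-T[:3,3])
    a=np.arctan2(np.hypot(c[0],c[1]),c[2]); return K[:2,2]+K[0,0]*a*c[:2]/np.hypot(c[0],c[1])
def ob():
    s=status.observe(); print('t',round(s['time'],2),'p',s['tcp_pos'].round(4),'F',s['ft_force'].round(1),'M',s['ft_torque'].round(2),'gap',round(s['finger_gap'],4),'q',s['qpos'].round(2)); return s
E
python3 - <<'E'
from h import *
print(R.from_rotvec(status.observe()['tcp_rot']).as_matrix()[:,0])
for n,p,y in [('hover',(*P[:2],.30),P[2]),('hover2',(*P[:2],.30),P[2]+np.pi),('place',(.515,-.235,.02),0),('place2',(.515,-.235,.02),np.pi),
  ('tab',sh(.0386,.0034,.106),P[2]+.576-np.pi/2),('tab2',sh(.0386,.0034,.106),P[2]+.576+np.pi/2),('end',sh(.058,-.0649,.106),P[2]-.024-np.pi/2),('end2',sh(.058,-.0649,.106),P[2]-.024+np.pi/2)]:
    q=robot.solve_ik(p,down(y)); print(n,None if q is None else np.round(q,2))
E
```

```text
[ 2.27807658e-01 -9.73706152e-01  3.85807707e-06]
hover [ 0.05 -0.09  1.64  0.    1.59  0.27]
hover2 [ 0.05 -0.09  1.64 -0.    1.59 -2.87]
place [-0.56  0.14  1.9  -0.    1.1  -0.56]
place2 [-0.56  0.14  1.9   0.    1.1   2.58]
tab [ 0.03  0.14  1.74 -0.    1.27  1.25]
tab2 [ 0.03  0.14  1.74 -0.    1.27 -1.89]
end [-0.08  0.13  1.75 -0.    1.26  1.74]
end2 [-0.08  0.13  1.75 -0.    1.26 -1.4 ]
```

Run:
```python
from h import *
robot.goto((*P[:2],.30),down(P[2]))
s=ob(); snap('wrist','wrist1')
for t,z in [('cover_handle',.174),('cover',.140)]:
    for d in vision.pinpoint(t,'wrist'): print(t,np.round(d['point']),round(d['confidence'],2),wray(s,d['point'],z).round(4))
print('pred handle',wproj(s,sh(0,0,.174)).round(1),[wproj(s,sh(a,b,.149)).round(0).tolist() for a in(-.104,.104) for b in (-.104,.104)])
```

```text
t 4.42 p [0.5703 0.0995 0.2999] F [-0.4 -0.4  0.3] M [ 0.03 -0.01  0.01] gap 0.0854 q [ 0.04 -0.09  1.64 -0.    1.59  0.27]
cover_handle [281. 203.] 0.6 [0.5689 0.0988 0.174 ]
cover [283. 193.] 0.64 [0.5713 0.0986 0.14  ]
pred handle [281.8 201. ] [[185.0, 288.0], [169.0, 86.0], [378.0, 288.0], [395.0, 86.0]]
```

View pics/wrist1.png

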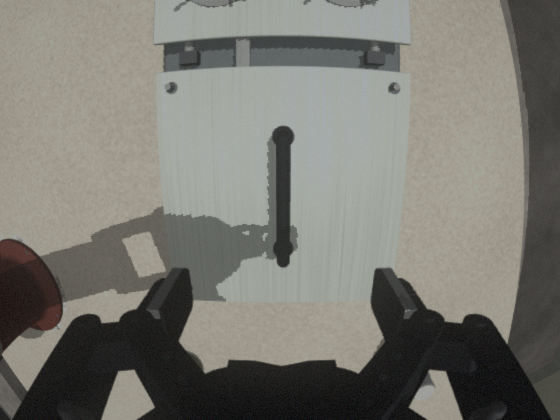

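The wrist view confirms the fit: the far studs are at (170,87) and (395,87), as predicted, and the handle runs along column 283, lined up between the jaws. I'll grasp it now.

Run:
```python
from h import *
robot.move_gripper(.05)
robot.move_linear((*P[:2],.156),vel=.12); ob()
robot.move_gripper(0,grip_force=80); s=ob(); snap('wrist','wrist2')
robot.move_linear((*P[:2],.175),vel=.05); ob()
```

```text
t 6.36 p [0.571  0.1002 0.1572] F [ 0.2 -0.7 -0.3] M [-0.01 -0.04  0.  ] gap 0.0499 q [0.05 0.   1.79 0.   1.35 0.27]
t 6.81 p [0.5706 0.1002 0.1569] F [-0.1 -0.7  3.3] M [-0.05  0.06 -0.01] gap 0.0096 q [ 0.05  0.    1.79 -0.    1.35  0.27]
t 7.39 p [0.57   0.1002 0.1748] F [ 1.1  0.6 -6.1] M [-0.01  0.05  0.01] gap 0.0094 q [ 0.05 -0.02  1.78 -0.    1.38  0.27]
```

View pics/wrist2.png

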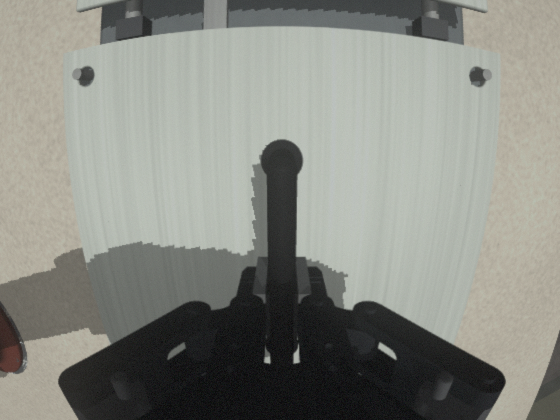

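Run:
```python
from h import *
robot.move_linear((*P[:2],.24),vel=.1); ob(); snap('side','side3'); snap('wrist','wrist3')
```

```text
t 8.19 p [0.5698 0.1002 0.2392] F [-0.2  0.2 -5.9] M [0.07 0.02 0.02] gap 0.009 q [ 0.05 -0.06  1.71 -0.    1.49  0.27]
```

View pics/side3.png

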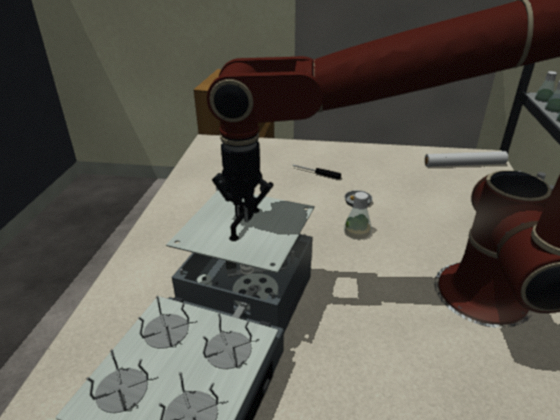

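View pics/wrist3.png

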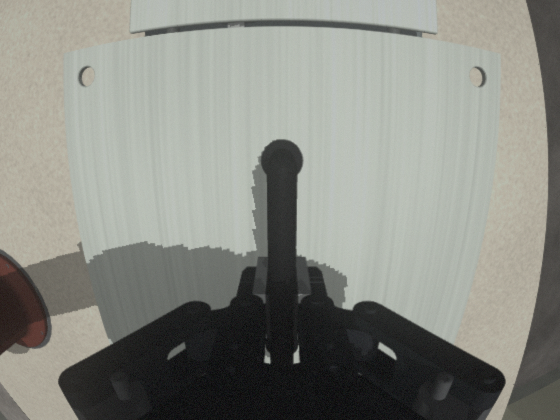

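The side and wrist views show the cover held level above the housing, with its holes clear of the studs at (87,76) and (478,76). Next I'll carry it to the free area.

Run:
```python
from h import *
robot.move_linear((.515,-.235,.235),down(0.),vel=.18); s=ob(); 
robot.move_linear((.515,-.235,.06),vel=.12); ob(); snap('scene','scene4'); snap('side','side4')
```

```text
t 10.33 p [ 0.5151 -0.2344  0.235 ] F [ 0.5  0.2 -5.5] M [0.05 0.02 0.  ] gap 0.0096 q [-0.56 -0.09  1.75  0.    1.48 -0.56]
t 11.94 p [ 0.5157 -0.2355  0.0611] F [ 1.1 -0.6 -4.5] M [ 0.03  0.   -0.01] gap 0.0095 q [-0.56  0.08  1.88 -0.    1.18 -0.56]
```

View pics/scene4.png

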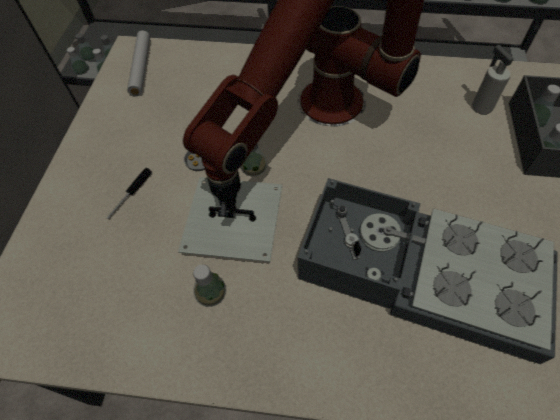

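View pics/side4.png

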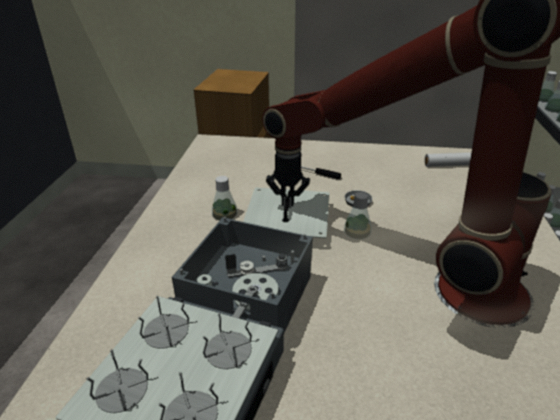

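The plate at scene (232,222) sits clear between the flasks, and the open housing shows the arm and tab at about (356,250). I'll lower it now.

Run:
```python
from h import *
robot.move_linear((.515,-.235,.024),vel=.08); ob()
z=.024
while z>.010:
    z-=.002; robot.move_linear((.515,-.235,z),vel=.03); s=ob()
    if s['ft_force'][2]>-1: break
robot.move_gripper(.045); s=ob(); robot.wait(.2)
robot.move_linear((.515,-.235,.15),vel=.15); ob(); snap('wrist','wrist5'); snap('scene','scene5')
```

```text
t 12.64 p [ 0.5147 -0.2348  0.0233] F [ 0.5 -0.1 -4.4] M [ 0.04 -0.03  0.02] gap 0.0092 q [-0.56  0.14  1.9   0.    1.11 -0.56]
t 12.89 p [ 0.5153 -0.2352  0.0224] F [ 0.3 -0.4 -4.8] M [ 0.06 -0.01  0.04] gap 0.0091 q [-0.56  0.14  1.9  -0.    1.11 -0.56]
t 13.14 p [ 0.5149 -0.2349  0.02  ] F [-0.3 -0.  -5.9] M [ 0.02  0.   -0.01] gap 0.0096 q [-0.56  0.14  1.9   0.    1.1  -0.56]
t 13.39 p [ 0.515  -0.235   0.0179] F [-0.2  0.6 -6. ] M [ 0.04 -0.03 -0.01] gap 0.0094 q [-0.56  0.14  1.9  -0.    1.1  -0.56]
t 13.64 p [ 0.5154 -0.2352  0.0174] F [-3.9  2.3  5.1] M [ 0.44  0.65 -0.03] gap 0.0096 q [-0.56  0.15  1.9   0.    1.1  -0.56]
t 14.07 p [ 0.5151 -0.2351  0.016 ] F [-0.5  0.4 -0.6] M [0.   0.01 0.02] gap 0.0449 q [-0.56  0.15  1.9  -0.    1.1  -0.56]
t 15.32 p [ 0.5143 -0.2345  0.1487] F [ 0.9 -0.7 -0.2] M [-0.07 -0.02 -0.  ] gap 0.0448 q [-0.56 -0.02  1.83  0.    1.34 -0.56]
```

View pics/wrist5.png

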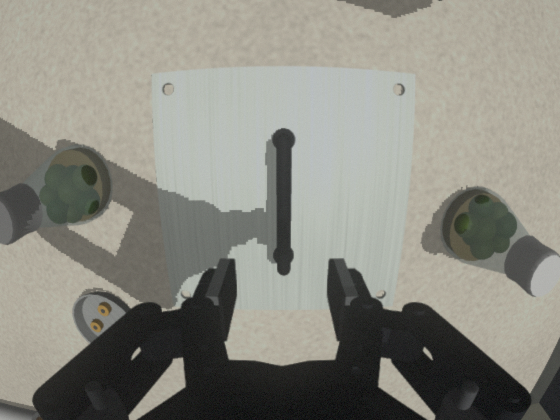

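View pics/scene5.png

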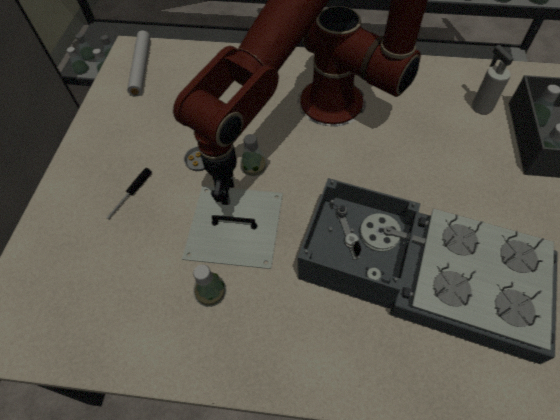

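The plate lies flat and clear of both flasks in the wrist view, at (75,188) and (480,225). Now for the tab.

Run:
```python
from h import *
robot.move_linear((.515,-.235,.24),vel=.2)
T=sh(.0386,.0034,0); yaw=P[2]+.576-np.pi/2
robot.goto((T[0],T[1],.24),down(yaw)); s=ob(); snap('wrist','wrist6')
for t,z in [('tab',.114),('pivot',.114),('motor_pulley',.094),('crank_wheel',.094)]:
    for d in vision.pinpoint(t,'wrist'): print(t,np.round(d['point']),round(d['confidence'],2),wray(s,d['point'],z).round(4))
for n,x in dict(tab=(.0386,.0034,.114),pivot=(-.062,-.062,.114),motor=(.08,.058,.094),crank=(-.04,.046,.094)).items(): print(n,sh(*x).round(4),wproj(s,sh(*x)).round(0))
```

```text
t 17.61 p [0.6083 0.0944 0.2391] F [0.2 0.  0.8] M [-0.02 -0.02  0.  ] gap 0.0448 q [ 0.03  0.03  1.63 -0.    1.49  1.25]
tab [279. 201.] 0.72 [0.6085 0.0963 0.114 ]
motor_pulley [258. 125.] 0.86 [0.6619 0.1357 0.094 ]
crank_wheel [197. 237.] 0.87 [0.5412 0.1574 0.094 ]
tab [0.6086 0.0949 0.114 ] [280. 201.]
pivot [0.496  0.0535 0.114 ] [280. 317.]
motor [0.6611 0.139  0.094 ] [254. 124.]
crank [0.5414 0.1539 0.094 ] [200. 238.]
```

View pics/wrist6.png

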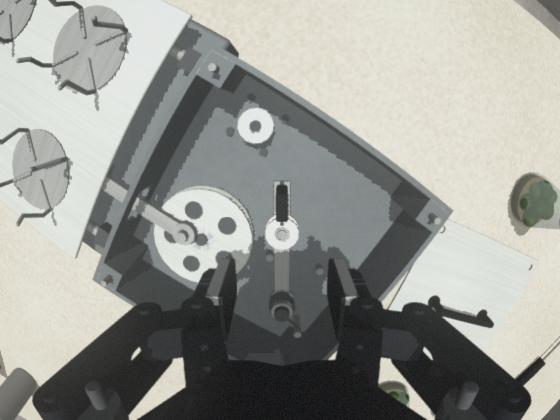

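```bash
cat >> h.py <<'E'
def arm(th,z=.106,r=.120):
    a=.576-th; return sh(-.062+r*np.cos(a),-.062+r*np.sin(a),z), down(P[2]+a-np.pi/2)
E
python3 - <<'E'
from h import *
p,o=arm(0)
robot.move_linear(p,o,vel=.12); ob()
robot.move_gripper(0,grip_force=60); ob(); snap('wrist','wrist7')
for th in (.1,.2,.3,.4,.5):
    p,o=arm(th); robot.move_linear(p,o,vel=.06); s=ob()
    if np.linalg.norm(s['ft_force'])>45: break
snap('wrist','wrist8')
E
```

```text
t 19.12 p [0.6095 0.0949 0.1072] F [ 0.6 -0.3  0.9] M [ 0.05 -0.04 -0.02] gap 0.0455 q [0.03 0.14 1.74 0.   1.27 1.25]
t 19.53 p [0.6091 0.0947 0.1068] F [-0.1 -0.7  4.4] M [-0.1   0.08 -0.03] gap 0.0089 q [ 0.03  0.14  1.74 -0.    1.27  1.25]
t 19.93 p [0.6124 0.0842 0.1068] F [-2.4  2.8  5.2] M [0.41 0.31 0.3 ] gap 0.0087 q [0.02 0.14 1.73 0.   1.27 1.33]
t 20.28 p [0.6149 0.0727 0.1069] F [-1.2  3.   5.8] M [0.5  0.26 0.38] gap 0.009 q [-0.    0.14  1.73  0.    1.27  1.41]
t 20.63 p [0.6162 0.0609 0.1068] F [-0.6  4.2  4.6] M [0.64 0.16 0.47] gap 0.0092 q [-0.02  0.14  1.73  0.    1.27  1.49]
t 20.98 p [0.6164 0.049  0.1069] F [-0.5  5.4  5.7] M [0.7  0.05 0.47] gap 0.009 q [-0.04  0.14  1.73  0.    1.27  1.57]
t 21.33 p [0.6153 0.0372 0.1069] F [0.2 5.5 4.6] M [ 0.79 -0.05  0.53] gap 0.0089 q [-0.06  0.14  1.74  0.    1.26  1.65]
```

View pics/wrist8.png

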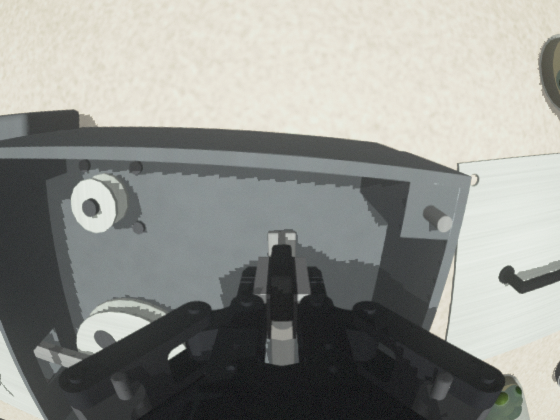

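The tab is held between the pads at (282,280) and the arm follows the gripper. I'll go on in small steps until the force shows the stop.

Run:
```python
from h import *
for th in (.54,.57,.59,.60,.61,.62,.63,.64):
    p,o=arm(min(th,.60)); a=.576-.60
    if th>.60: # push on along the tangent, keep yaw
        c,_s=np.cos(P[2]+a),np.sin(P[2]+a); p=p+.12*(th-.6)*np.array([_s,-c,0])
    robot.move_linear(p,o,vel=.04); robot.wait(.15); s=ob(); c,q=np.cos(P[2]-.024),np.sin(P[2]-.024)
    Ft=s['ft_force']@np.array([q,-c,0]); print(th,'tangential',Ft.round(1))
    if Ft<-25: break
snap('wrist','wrist9'); snap('scene','scene9'); snap('side','side9')
```

```text
t 21.8 p [0.6146 0.0326 0.1069] F [0.9 6.1 4.8] M [ 0.8  -0.07  0.55] gap 0.009 q [-0.07  0.13  1.74  0.    1.26  1.69]
0.54 tangential -6.1
t 22.2 p [0.6139 0.0291 0.1069] F [1.7 5.7 4.3] M [ 0.85 -0.09  0.57] gap 0.0088 q [-0.07  0.13  1.74  0.    1.26  1.71]
0.57 tangential -5.9
t 22.6 p [0.6134 0.0268 0.1069] F [0.9 6.5 4.7] M [ 0.83 -0.07  0.54] gap 0.0085 q [-0.08  0.13  1.74  0.    1.26  1.73]
0.59 tangential -6.5
t 23.0 p [0.6132 0.0256 0.1069] F [2.1 6.5 4.4] M [ 0.87 -0.12  0.59] gap 0.0087 q [-0.08  0.13  1.75  0.    1.26  1.73]
0.6 tangential -6.8
t 23.4 p [0.613  0.025  0.1069] F [1.8 7.8 4.5] M [ 1.07 -0.21  0.38] gap 0.0088 q [-0.08  0.13  1.75  0.    1.26  1.73]
0.61 tangential -8.0
t 23.8 p [0.6128 0.0244 0.1069] F [ 3.3 10.7  4. ] M [ 1.32 -0.33  0.19] gap 0.0091 q [-0.08  0.13  1.75  0.01  1.26  1.73]
0.62 tangential -11.2
t 24.2 p [0.6127 0.0238 0.1069] F [ 2.9 10.7  4.2] M [ 1.6  -0.38 -0.08] gap 0.0086 q [-0.09  0.13  1.75  0.01  1.26  1.73]
0.63 tangential -11.1
t 24.6 p [0.6127 0.0237 0.1069] F [ 4.7 15.1  3. ] M [ 1.98 -0.59 -0.15] gap 0.0093 q [-0.09  0.13  1.75  0.01  1.26  1.73]
0.64 tangential -15.8
```

View pics/wrist9.png

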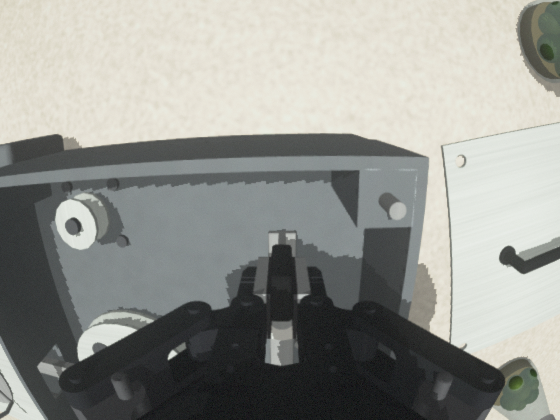

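View pics/scene9.png

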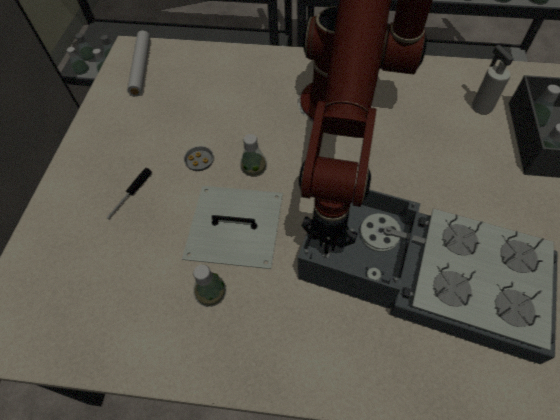

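Run:
```python
from h import *
p,o=arm(.60); c,q=np.cos(P[2]-.024),np.sin(P[2]-.024); n=np.array([q,-c,0])
for e in (.006,.0072):
    robot.move_linear(p+n*e,o,vel=.03); robot.wait(.2); s=ob(); print((s['ft_force']@n).round(1))
robot.wait(.5); s=ob()
Tt=s['tcp_pos']; pv=sh(-.062,-.062,0); d=Tt[:2]-pv[:2]; print('angle est', .576-(np.arctan2(d[1],d[0])-P[2]), np.hypot(*d))
for cam in('scene','side'):
    vision.camera(cam)
    for t in ('cover','cover_handle','flask_a','nut_dish','screwdriver'): print(cam,t,[(np.round(x['point']).tolist(),round(x['confidence'],2)) for x in vision.pinpoint(t,cam)])
ob()
```

```text
t 25.2 p [0.6127 0.0236 0.1069] F [ 6.1 19.1  2.7] M [ 2.46 -0.72 -0.16] gap 0.0091 q [-0.09  0.13  1.75  0.01  1.26  1.73]
-20.0
t 25.65 p [0.6126 0.0236 0.1069] F [ 7.3 22.8  3. ] M [ 3.01 -0.93 -0.17] gap 0.0089 q [-0.09  0.13  1.75  0.01  1.26  1.72]
-23.9
t 26.15 p [0.6127 0.0236 0.1069] F [ 7.3 22.2  1.5] M [ 2.96 -0.89 -0.17] gap 0.0087 q [-0.09  0.13  1.75  0.01  1.26  1.72]
angle est 0.6027747964566091 0.12047327368641092
scene cover [([229.0, 224.0], 0.81)]
scene cover_handle [([232.0, 220.0], 0.75)]
scene flask_a [([210.0, 291.0], 0.82), ([253.0, 165.0], 0.77), ([351.0, 255.0], 0.4), ([232.0, 218.0], 0.28)]
scene nut_dish [([200.0, 161.0], 0.9)]
scene screwdriver [([129.0, 195.0], 0.63)]
side cover [([287.0, 220.0], 0.81), ([281.0, 254.0], 0.61)]
side cover_handle [([316.0, 172.0], 0.68), ([285.0, 213.0], 0.65)]
side flask_a [([358.0, 236.0], 0.8), ([224.0, 216.0], 0.64)]
side nut_dish [([356.0, 201.0], 0.69)]
side screwdriver [([317.0, 170.0], 0.73), ([176.0, 368.0], 0.22)]
t 26.75 p [0.6127 0.0236 0.1069] F [ 7.8 22.5  2.6] M [ 2.93 -0.91 -0.15] gap 0.0087 q [-0.09  0.13  1.75  0.01  1.26  1.72]
```

View pics/side9.png

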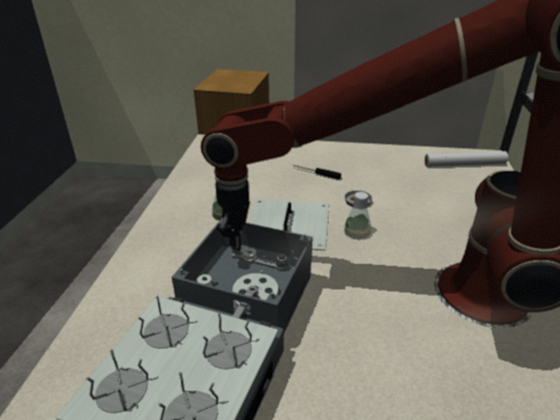

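```bash
python3 -c "
from h import *
job_done(); ob()"
```

```text
the job is handed in; nothing more can be done
the job is handed in; nothing more can be done
```

The cover is off and lying flat on the bench, handle up. The tensioner arm is held at its stop by the fingers, and I handed the job in at about 27 s while still gripping it. No verdict was reported.

- **Cover:** I lifted it by the handle and lowered it onto the bench between the two flasks at about (0.515, -0.235) m until the force sensor felt the contact. Then I let go. The pictures show it lying level and clear of the flasks, the dish and the shaker.
- **Tensioner arm:** I gripped the tab at 60 N and swung it along its arc. At the end the gripper stopped moving while the push rose from about 7 N to 24 N, which points to the hard stop. The arm angle worked out from the gripper position is about 0.603 rad.
- **Bystanders:** the flasks, dish and screwdriver showed at the same picture positions as at the start, within about 3 pixels.
- **Disagreements:**
  - The two fixed cameras placed the shaker about 5 mm apart. I used the average, and the wrist camera matched it to within 1–2 pixels on the studs, handle and tab.
  - In the last side picture the network's best guess for the cover handle was on the screwdriver. Its second guess was on the real handle.
  - The finger gap read about 9 mm on both the 12 mm handle and the 10 mm tab, yet both grips held.

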